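# Hang the sponge holder on the basin rim

### The job

The grey sponge holder is parked in the slotted rail on the table. Slide it along to the wide end of the slot until it meets the stop, lift it out there, and hang it by its own hook over about the middle of the near rim of the white basin under the shelf (an extendable basin, pulled out by some unknown amount), pocket outside, so that it hangs level and still. Feel for the rim gently: do not push the basin out of its place, force the rail or disturb anything else.

Things in the scene. Friction and masses are not known exactly. Their poses are not given: they have to be found in the camera images.
- holder_grip (a point): centre of the finger grip of the loose grey sponge holder (about 0.15 kg): an upright block 30 mm wide (y), 20 mm deep (x), rising from the pocket's edge 28 mm below this point to 27 mm above it; a web 22 mm wide joins it to the back. Holder axes: x to its back (hook side), y along its width, z up. Grip it across the 30 mm; the tool may lean in the x-z plane with the holder upright.
- holder: the holder; origin at the underside centre of its T foot, 8 mm behind (+x) and 95 mm below holder_grip. Foot 30 mm in x, 30 mm in y, 5 mm thick; neck 12 by 24 mm, 12 mm tall; above it, from 17 to 67 mm, an open pocket 90 mm wide (y), 40 mm deep (x), centred on the foot. Flat back at x = +20 mm (28 mm behind holder_grip), from pocket bottom to hook. Top at 122 mm.
- holder_hook (a point): middle of the underside of the holder's hook strap (axes as holder_grip), 33.75 mm behind (+x) and 22 mm above holder_grip. The hook opens downward, 11.5 mm wide in x between the holder's flat back and the hook's lip; the lip is 5 mm thick, 26 mm wide and reaches 24 mm below this point. Hung up, this point rests on the rim.
- rail: fixed aluminium slotted rail, 240 mm long (its y), 64 mm wide (x), 21 mm tall; x points to the back; origin under its centre. Its slot (18 mm gap, lips 6 mm thick over a channel 36 mm wide, 9 mm high, floor at 6 mm) holds the T foot captive with 3 mm play each side. At first the holder stands in the covered slot, 110 to 180 mm to -y of rail_mouth, turned as the rail; it slides easily.
- rail_mouth (a point): point on the floor of the rail's channel (axes as rail) where the centre of the foot's underside stands when the holder has been pushed to +y until its foot meets the rigid end stop. The slot's lips end 31 mm to -y of this point, so the foot can be lifted straight up only in the last 16 mm of travel before the stop.
- basin_rim (a point): top of the middle of the white basin's near rim (facing the robot) as it lies when the basin is pushed fully together; x points into the basin, y along the rim, z up. The ACTUAL rim stands 0 to 34 mm nearer (-x), same height: its place is not in the state, feel for it. The rim is a level round bead 8 mm thick, top 150 mm above the table; the wall below is 5 mm, its outer face 2.5 mm inside the bead's.
- basin: main tub of a loose white extendable basin, 2.5 kg in all, 244 mm wide (y), 150 mm deep (x), 150 mm tall, open on top; origin at the centre of its underside, axes as basin_rim. Its near section (front wall and rim) telescopes straight out towards the robot by 0 to 34 mm, different each time, and is clamped there. A push of about 12 N slides the whole basin.
- shelf_edge (a point): middle of the lower front edge of the fixed shelf board over the basin, 350 mm above the table; board 440 mm along y, 200 mm deep to +x, 16 mm thick, on thin legs 208 mm to either side, 40 mm behind the edge. The edge is 5 to 48 mm nearer the robot than the actual rim, so a hand pointing straight down does not fit under it: it must lean back towards the robot by 20 to 40 degrees.
- mug: white mug, 82 mm across, 94 mm tall, standing on the table; origin at its underside
- tumbler: glass tumbler, 76 mm across, 86 mm tall, on the table between the shelf and the kettle; origin at its underside
- salt: salt shaker (pale contents), 44 mm across, 90 mm tall, on the table left of the rail; origin at its underside
- pepper: pepper shaker (dark contents), 44 mm across, 90 mm tall, on the table left of the rail; origin at its underside
- spice_1: spice jar, 46 mm across, 106 mm tall, on top of the shelf, right part; origin at its underside
- spice_5: spice jar, 45 mm across, 109 mm tall, on top of the shelf, left part; origin at its underside

How it is judged (in metres and radians):
On the way, in this order (a step that is already met when the one before it is completed fails the run):
1. the holder has been slid to the wide end of the slot, its foot still down in the rail (y of holder_grip in the frame of rail_mouth between -0.014 and 0.006 m and z of holder_grip in the frame of rail_mouth below 0.105 m), for 0.1 s.
2. the holder has been lifted out of the rail (z of holder_grip in the frame of rail_mouth above 0.125 m), for 0.1 s.
3. the hook is over the near rim and rests on it (x of holder_hook in the frame of basin_rim between -0.04 and 0.006 m and y of holder_hook in the frame of basin_rim between -0.045 and 0.045 m and z of holder_hook in the frame of basin_rim between -0.005 and 0.006 m and angle between holder_grip's own z axis and vertical below 0.15 rad and angle between the x axis of holder_grip and the x axis of basin_rim, either way round below 0.2 rad), for 0.2 s.
At the end, for the whole second after the job is handed in: The holder hangs by its hook on the basin's near rim: hook underside at rim height within 6 mm and across where the rim can be (40 mm out to 6 mm in), within 45 mm of its middle, upright within 0.15 rad, square within 0.2 rad, at rest, borne by the basin; basin moved under 5 mm (all of step 3 and linear speed of holder below 0.02 m/s and angular speed of holder below 0.2 rad/s and contact force between holder and basin above 0.3 N and distance of basin from where it was at the start of the episode below 0.005 m); the robot touches nothing.
It fails at once if the basin is shoved more than 5 mm (distance of basin from where it was at the start of the episode above 0.005 m).
It fails at once if the holder is forced against the rail with more than 60 N (contact force between holder and rail above 60 N).
It fails at once if another thing is knocked over or moved more than 30 mm (distance of any of mug, tumbler, salt, pepper, spice_1, spice_5 from where it was at the start of the episode above 0.03 m).
It also fails if it takes over 54 s, if anything falls off the work surface, if the arm or the gripper's body presses on something with over 40 N, if the wrist force passes 120 N, or if a joint passes its speed limit or range.

### The arm

A 6-joint arm with a two-finger parallel gripper is mounted at the origin on a cart in front of the work surface, level with it; the furniture and walls round the work are solid. World frame = base frame: x ahead of the robot, y to its left, z up, the work surface at z = 0. Lengths are in mm, angles in rad, forces in N, time in s.
With the tool pointing down it reaches from about 350 to 1000 mm from the base axis. Payload 7.1 kg.
Tool frame: the origin (TCP) lies midway between the tips of the shut fingers; the grasp point (between the pads) lies bot.hold_point_z behind it (bot.hold_point_z is the distance from the TCP to the grasp point, in mm); z points along the fingers, y is the line along which they close (so a half turn about z gives the same grasp; the last joint's range is limited). The gripper opens to 85 mm and grips with 20 to 120 N. Pads are 22 mm wide; open, the fingers measure 114 mm over their backs; the gripper's body (76 mm by 85 mm) begins 54 mm behind the grasp point. The pads swing forward as they close: fully open they stand 13 mm farther back than shut.
Start: joints at [-1.122, 0.423, 1.63, -0, 1.089, -0.019], TCP at [281.841, -557.826, 231.319] pointing down, gripper open.
Joint ranges: [-3, 3], [-0.9, 2.11], [0.09, 2.58], [-1.31, 4.45], [0.11, 2.69], [-2.54, 2.54]. Speed limits (rad/s): [2.39, 2.39, 3.01, 3.14, 3.14, 3.14].

### API

Orientations are given as a unit quaternion [w, x, y, z].
In Python, from bench import bot gives the robot as it stands. The module is installed in compiled form; this text tells all that it offers.
- The arm moves only by the tool apply_moves, never from a script. Its argument "plan" is text: rows parted by semicolons, each of 7 numbers parted by spaces: the turn, a rotation vector about the tool's x, y, z in rad, then the shift along the tool's x, y, z in m, then the opening, from 0 (shut) to 1 (fully open). In form: ax ay az x y z claw; .... A call has 1 to 12 rows; each row is the pose to reach, as a shift and turn from the pose commanded when the call began, along the tool's axes at that moment; what a row does not reach only later rows make up. A row lasts 1/10 s, in which the tool goes at most 50 mm and 8.59 degrees, less where a joint would pass 70% of its speed; a pose out of reach is approached as far as the arm can. A call with a gripper value outside its range is refused whole. The fingers move at their own pace and stop on an object; "grip_force" is the grip in N (left out, the last holds). Time passes only in rows, so rows that repeat a pose let the fingers close. It gives the time, the measured TCP pose, the force, the opening and the grip force at its end, in the units of the state.
- bot.observe(): the state, without advancing time (a new reading comes with each control period).
- bot.capture(name): name is "side" or "top" or "wrist"; returns the picture (384x512x3 uint8, red, green, blue); there is no depth.
- bot.calibration(name): a dict with "intrinsics" (3x3 intrinsics, pixels), "k1" (the pictures are not rectified: a ray, as slopes to the right and down, at radius r is drawn at 1 + k1 r^2 times it, then the intrinsics apply), "camera_from_world" (4x4, takes a point from world to camera coordinates). Camera axes: x right, y down, z forward; pixel columns grow to the right and rows downward; lengths in mm; the calibration is good to about 2 mm. A picture is of the moment at which its call begins: read the wrist's pose just before it. calibration takes no time and is no camera call; for the wrist camera it gives the pose at the moment of the call.
- bot.hand_in(): hands the job in; it is judged then, once.
The state is a dict: "time": time; "joint_positions": joint angles; "qvel": joint speeds; "effort": joint torques, N m; "tcp_pos": TCP position; "tool_rot": TCP orientation; "contact_force": force on the tool from outside, world axes, zero at the start; "wrist_torque": the same for the moment, N m; "grip_width": finger opening in mm; "gripper_force": force on a finger pad.
Only numpy, scipy, OpenCV 4.12 (cv2) and the standard library are available. Lean on these libraries where they do the work, as an engineer would, in place of code of your own. Each camera call takes 0.05 s, during which the arm holds its last target. There are 200 camera calls.

## Working session

There is one attempt and no reset: what is moved stays moved. The work goes in short steps, Python scripts to look and compute and a tool call to move; the robot and the scene stay as the last step left them, time stands still between calls to the robot, and variables do not carry over. Pictures are saved under pics/ and viewed, at most 10 in all, crops included, and the job is handed in when it is done.

Besides the shell and the picture viewer there is one more tool, called after "Emit:" as name(argument=value, ...) on one line, values as JSON. apply_moves: Moves the arm, as the interface text tells. Its arguments: {"type":"object","properties":{"plan":{"type":"string"},"grip_force":{"type":"number"}},"required":["plan"]}

```bash
mkdir -p pics
cat > h.py <<'E'
import numpy as np, cv2
from bench import bot
from scipy.spatial.transform import Rotation as R
def snap(n,f):
    c=bot.calibration(n); im=bot.capture(n); cv2.imwrite('pics/'+f,im[:,:,::-1]); np.savez('pics/'+f+'.npz',K=c['intrinsics'],k=c['k1'],T=c['camera_from_world']); return im
def ray(f,u,v):
    d=np.load('pics/'+f+'.npz'); K,k,T=d['K'],float(d['k']),d['T']
    p=cv2.undistortPoints(np.array([[[u,v]]],float),K,np.array([k,0,0,0.]))[0,0]
    Rm=T[:3,:3]; o=-Rm.T@T[:3,3]; return o,Rm.T@np.array([p[0],p[1],1])
def atz(f,u,v,z):
    o,r=ray(f,u,v); return o+r*(z-o[2])/r[2]
def proj(f,P):
    d=np.load('pics/'+f+'.npz'); T=d['T']
    return cv2.projectPoints(np.array(P,float).reshape(-1,3),cv2.Rodrigues(T[:3,:3])[0],T[:3,3],d['K'],np.array([float(d['k']),0,0,0]))[0].reshape(-1,2)
def tri(a,b):
    (o,r),(p,s)=a,b; t=np.linalg.lstsq(np.c_[r,-s],p-o,rcond=None)[0]
    A=o+r*t[0];B=p+s*t[1]; return (A+B)/2,np.linalg.norm(A-B)
E
python3 - <<'E'
from h import *
np.set_printoptions(precision=3,suppress=True)
print(bot.observe(),bot.hold_point_z)
for n in('side','top'): snap(n,n+'0.png'); d=np.load(f'pics/{n}0.png.npz');print(d['K'],d['T'])
a=[cv2.resize(cv2.imread(f'pics/{n}0.png'),(800,600),interpolation=cv2.INTER_CUBIC) for n in('side','top')]
for n,i in zip(('s','t'),a): cv2.imwrite(f'pics/{n}0b.png',i)
E
```

```text
{'time': 0.0, 'joint_positions': array([-1.122,  0.424,  1.631, -0.   ,  1.089, -0.019]), 'qvel': array([-0.001, -0.001, -0.001, -0.   ,  0.001, -0.001]), 'effort': array([ -0.002, -55.739, -28.174,  -0.   ,   0.007,  -0.   ]), 'tcp_pos': array([ 281.616, -557.326,  230.543]), 'tool_rot': array([-0.001,  0.973,  0.232, -0.   ]), 'contact_force': array([-0.408, -0.104, -0.187]), 'wrist_torque': array([ 0.05 ,  0.048, -0.018]), 'gripper_force': 0.0, 'grip_width': 85.40185274778909} 18.700000000000003
[[392.516   0.    257.344]
 [  0.    392.516 197.592]
 [  0.      0.      1.   ]] [[   0.886    0.463    0.016 -503.9  ]
 [   0.394   -0.735   -0.552  -46.889]
 [  -0.244    0.496   -0.834 1392.277]
 [   0.       0.       0.       1.   ]]
[[424.841   0.    261.692]
 [  0.    424.841 190.753]
 [  0.      0.      1.   ]] [[   0.024   -1.       0.019    4.175]
 [  -0.982   -0.028   -0.186  562.067]
 [   0.187   -0.014   -0.982 1446.005]
 [   0.       0.       0.       1.   ]]
```

View pics/s0b.png

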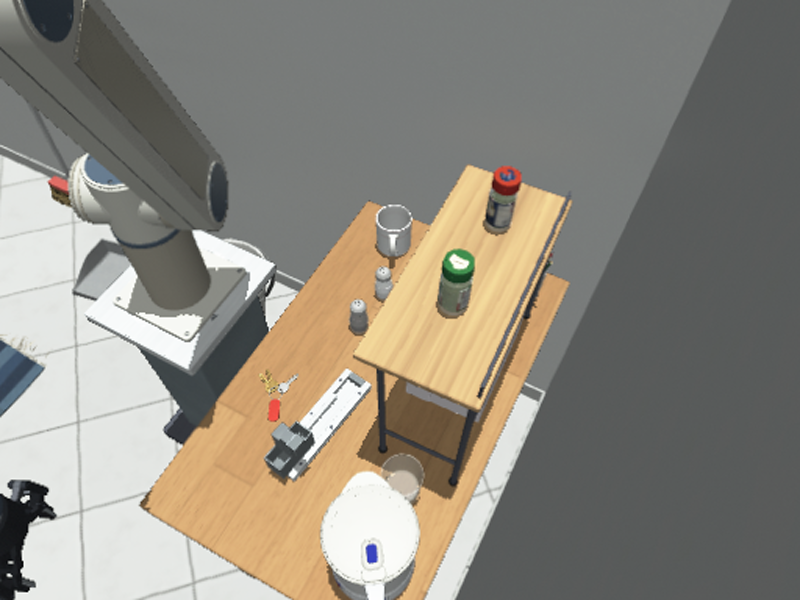

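View pics/t0b.png

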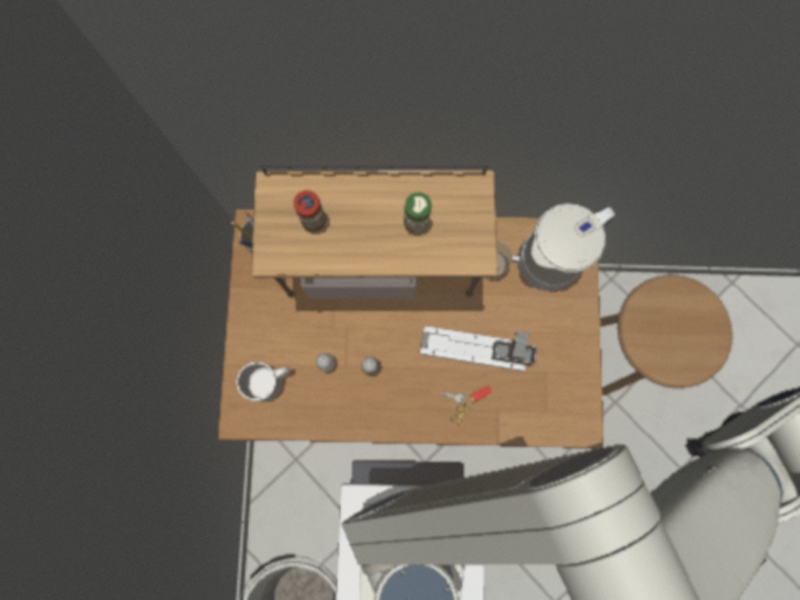

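The side view shows the holder at about (290,445), the far (wide) end of the rail at about (355,380), and the kettle at (370,540). In the top view the rail runs from (422,342) to (533,356) with the holder at its right end, and the basin's rim lies under the shelf, columns 302–415, near row 297. Enlarged crops next.

Run:
```python
import cv2
a=cv2.imread('pics/top0.png')[165:245,180:350]; cv2.imwrite('pics/tc.png',cv2.resize(a,None,fx=4.7,fy=4.7,interpolation=cv2.INTER_CUBIC))
a=cv2.imread('pics/side0.png')[230:310,160:260]; cv2.imwrite('pics/sc.png',cv2.resize(a,None,fx=7,fy=7,interpolation=cv2.INTER_CUBIC))
```

```text
(no output)
```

View pics/tc.png

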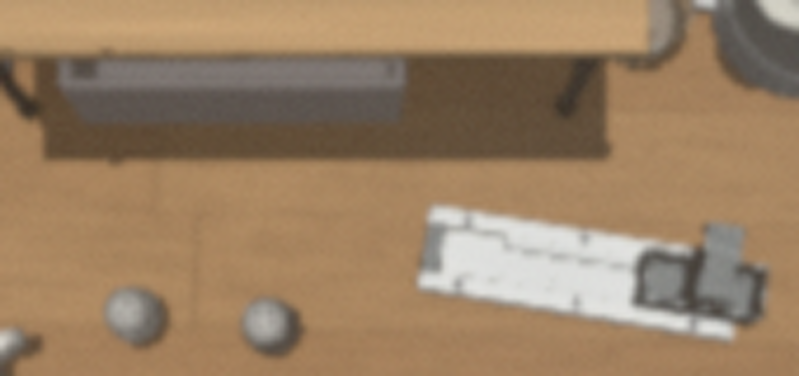

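View pics/sc.png

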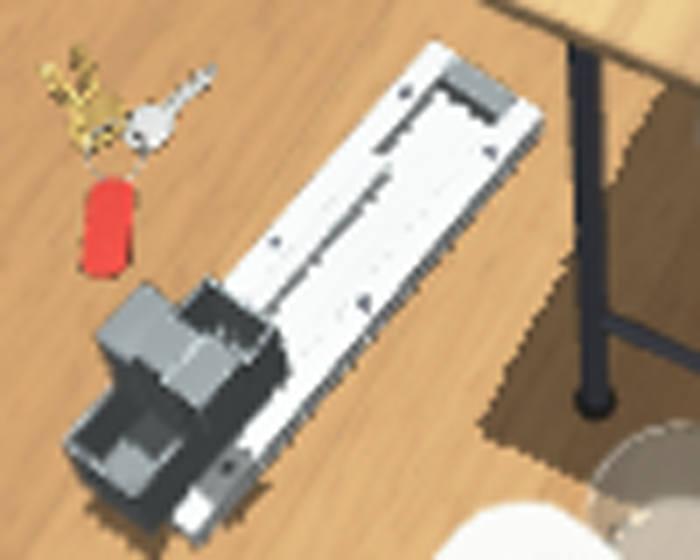

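Run:
```python
from h import *
np.set_printoptions(precision=1,suppress=True)
t=lambda u,v,z:atz('top0.png',180+u/4.7-.4,165+v/4.7-.4,z)
s=lambda u,v,z:atz('side0.png',160+u/7-.43,230+v/7-.43,z)
for n,u,v in(('FL',432,207),('NL',418,290),('NR',732,338)): print(n,t(u,v,21))
for n,u,v in(('FLs',543,118),('NLs',437,42)): print(n,s(u,v,21))
print('rimL top',t(60,85,150),t(404,88,150)); print('top edge', t(60,62,150))
print('bottom front',t(80,122,0),t(400,122,0))
print('strap back corners top', t(706,224,128),t(743,226,128)); print('block front',t(697,298,128))
print('side strap corners',s(190,402,128),s(243,348,128),'blockfront',s(98,335,128),s(145,284,128))
print('shelf', t(0,55,350),t(650,52,350),'shelfbottom z')
d=np.load('pics/side0.png.npz');print('shelf side corner top',atz('side0.png',357*.64,356*.64,366),'mug',)
```

```text
FL [503.7 -18.3  21. ]
NL [440.1  -9.   21. ]
NR [ 410.1 -246.5   21. ]
FLs [505.9 -19.1  21. ]
NLs [444.   -8.1  21. ]
rimL top [563.9 249.4 150. ] [568.6   8.1 150. ]
top edge [580.4 250.3 150. ]
bottom front [565.9 255.2   0. ] [572.8   7.2   0. ]
strap back corners top [ 481.  -208.3  128. ] [ 480.3 -234.5  128. ]
block front [ 428.4 -201.7  128. ]
side strap corners [ 473.7 -234.   128. ] [ 479.9 -205.8  128. ] blockfront [ 427.1 -227.9  128. ] [ 431.4 -201.4  128. ]
shelf [540.3 255.9 350. ] [ 553.4 -135.4  350. ] shelfbottom z
shelf side corner top [ 557.9 -132.9  366. ] mug
```

```bash
cat >> h.py <<'E'
def tool(yaw,lean):
    xa=np.array([np.cos(yaw),np.sin(yaw),0]); ya=np.array([-xa[1],xa[0],0]); z=np.array([0,0,1.])
    s,c=np.sin(lean),np.cos(lean); return np.c_[c*xa+s*z,-ya,s*xa-c*z]
def plan(ws,lean=np.pi/6):
    "ws: (grasp point mm, yaw)"
    o=bot.observe(); q=o['tool_rot']; M=R.from_quat(np.r_[q[1:],q[0]]).as_matrix(); p=o['tcp_pos']
    print('t',round(o['time'],2),'tcp',p.round(1),'grasp',(p-M[:,2]*bot.hold_point_z).round(1),'F',o['contact_force'].round(1),'T',o['wrist_torque'].round(2),'w',round(o['grip_width'],1),round(o['gripper_force'],1))
    x=M[:,0]; print(' yaw',round(np.arctan2(-M[0,1]*-1*-1,-M[1,1]*-1*-1) if 0 else np.arctan2(M[0,1],-M[1,1]),4),'lean',round(np.arctan2(x[2],-M[2,2]),4))
    for g,yaw in ws:
        T=tool(yaw,lean); t=np.array(g,float)+T[:,2]*bot.hold_point_z
        print(R.from_matrix(M.T@T).as_rotvec().round(4),(M.T@(t-p)/1000).round(4))
E
python3 -c "
from h import *
plan([((438,-215,200),-.13)])"
```

```text
t 0.1 tcp [ 281.6 -557.4  230.6] grasp [ 281.6 -557.4  249.3] F [-0.3  0.1 -0.5] T [ 0.03 -0.03 -0.02] w 85.5 0.0
 yaw 0.4678 lean 0.0
[-0.1578  0.5082  0.5836] [ 0.3017 -0.2298  0.0471]
```

Emit:
apply_moves(plan="-0.158 0.508 0.584 0.302 -0.230 0.047 1;-0.158 0.508 0.584 0.302 -0.230 0.047 1;-0.158 0.508 0.584 0.302 -0.230 0.047 1;-0.158 0.508 0.584 0.302 -0.230 0.047 1;-0.158 0.508 0.584 0.302 -0.230 0.047 1;-0.158 0.508 0.584 0.302 -0.230 0.047 1;-0.158 0.508 0.584 0.302 -0.230 0.047 1;-0.158 0.508 0.584 0.302 -0.230 0.047 1;-0.158 0.508 0.584 0.302 -0.230 0.047 1;-0.158 0.508 0.584 0.302 -0.230 0.047 1;-0.158 0.508 0.584 0.302 -0.230 0.047 1;-0.158 0.508 0.584 0.302 -0.230 0.047 1", grip_force=40)

```text
time: 1.3
tcp_pos: [447.5, -217.6, 184.5]
tool_rot: [0.018, 0.964, -0.064, 0.259]
contact_force: [1.0, 0.5, -0.9]
grip_width: 85.1
gripper_force: 0.0
```

```bash
python3 -c "
from h import *
plan([((438,-215,101),-.13)])
im=snap('wrist','w1.png'); cv2.imwrite('pics/w1b.png',cv2.resize(cv2.imread('pics/w1.png'),(800,600)))
"
```

```text
t 1.3 tcp [ 447.5 -217.6  184.5] grasp [ 438.2 -216.3  200.7] F [ 1.   0.5 -0.9] T [ 0.02  0.21 -0.04] w 85.1 0.0
 yaw -0.1323 lean 0.5246
[ 0.0025 -0.001  -0.0012] [-0.0503 -0.0015  0.0861]
```

View pics/w1b.png

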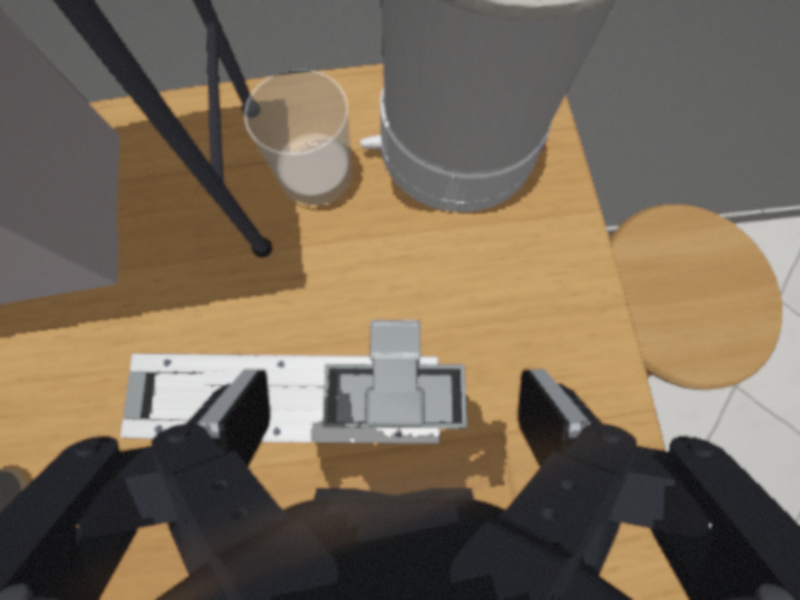

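The wrist view shows the holder's block top front edge at (367–424, 424), the hook's back edge at (371–419, 322), the rail's left end at (132,354)–(122,437), and the basin's right edge at left.

```bash
python3 -c "
from h import *
np.set_printoptions(precision=1,suppress=True)
w=lambda u,v,z:atz('w1.png',u*.64,v*.64,z)
for u,v,z in((367,424,128),(424,424,128),(371,322,128),(419,322,128),(132,354,21),(122,437,21),(438,357,21),(438,442,21),(325,366,73),(466,366,73),(152,374,21),(142,421,21)): print(u,v,w(u,v,z))
print(w(118,285,0))
"
```

```text
367 424 [ 430.9 -202.6  128. ]
424 424 [ 427.2 -230.5  128. ]
371 322 [ 481.8 -210.7  128. ]
419 322 [ 478.5 -235.6  128. ]
132 354 [504.7 -18.1  21. ]
122 437 [442.1 -11.   21. ]
438 357 [ 471.9 -255.9   21. ]
438 442 [ 409.9 -246.1   21. ]
325 366 [ 469.4 -176.7   73. ]
466 366 [ 457.6 -266.3   73. ]
152 374 [487.  -34.6  21. ]
142 421 [452.2 -26.7  21. ]
[572.5   9.3   0. ]
```

```bash
python3 -c "
from h import *
plan([((437,-217.7,101),-.134)])
"
```

```text
t 1.35 tcp [ 447.5 -217.6  184.5] grasp [ 438.2 -216.3  200.7] F [ 0.8 -1.  -0.1] T [0.07 0.26 0.01] w 85.2 0.0
 yaw -0.1325 lean 0.5246
[ 0.0006 -0.001   0.002 ] [-0.0508  0.0013  0.0858]
```

Emit:
apply_moves(plan="0 0 0.002 -0.0254 0.001 0.043 1;0 0 0.002 -0.0508 0.001 0.0858 1;0 0 0.002 -0.0508 0.001 0.0858 1;0 0 0.002 -0.0508 0.001 0.0858 1;0 0 0.002 -0.0508 0.001 0.0858 0;0 0 0.002 -0.0508 0.001 0.0858 0;0 0 0.002 -0.0508 0.001 0.0858 0;0 0 0.002 -0.0508 0.001 0.0858 0;0 0 0.002 -0.0508 0.001 0.0858 0;0 0 0.002 -0.0508 0.001 0.0858 0;0 0 0.002 -0.0508 0.001 0.0858 0", grip_force=40)

```text
time: 2.45
tcp_pos: [447.0, -217.8, 85.6]
tool_rot: [0.018, 0.964, -0.064, 0.259]
contact_force: [-3.1, -0.3, 6.9]
grip_width: 29.4
gripper_force: 40.6
```

```bash
python3 -c "
from h import *
plan([((437+.1336*d,-217.7+.991*d,101),-.134) for d in (100,150,165)])
"
```

```text
t 2.45 tcp [ 447.  -217.8   85.6] grasp [ 437.7 -216.5  101.7] F [-3.1 -0.3  6.9] T [-0.18  0.2  -0.13] w 29.4 40.6
 yaw -0.1323 lean 0.526
[ 0.0001 -0.0024  0.002 ] [-0.0007 -0.0987  0.0003]
[ 0.0001 -0.0024  0.002 ] [-0.0006 -0.1487  0.0003]
[ 0.0001 -0.0024  0.002 ] [-0.0006 -0.1637  0.0003]
```

Emit:
apply_moves(plan="0 0 0 0 -0.010 -0.0005 0;0 0 0 0 -0.025 -0.0005 0;0 0 0 0 -0.040 -0.0005 0;0 0 0 0 -0.055 -0.0005 0;0 0 0 0 -0.070 -0.0005 0;0 0 0 0 -0.085 -0.0005 0;0 0 0 0 -0.100 -0.0005 0;0 0 0 0 -0.115 -0.0005 0;0 0 0 0 -0.130 -0.0005 0;0 0 0 0 -0.140 -0.0005 0;0 0 0 0 -0.140 -0.0005 0")

```text
time: 3.55
tcp_pos: [465.3, -77.4, 85.5]
tool_rot: [0.017, 0.964, -0.063, 0.259]
contact_force: [-0.6, 3.2, 1.8]
grip_width: 29.3
gripper_force: 40.5
```

```bash
python3 -c "
from h import *
plan([((437+.1336*d,-217.7+.991*d,101),-.134) for d in (165,)])
"
```

```text
t 3.55 tcp [465.3 -77.4  85.5] grasp [456.  -76.2 101.7] F [-0.6  3.2  1.8] T [0.69 0.03 0.25] w 29.3 40.5
 yaw -0.1302 lean 0.5258
[-0.0019 -0.0022  0.0033] [-0.0002 -0.0222  0.0007]
```

Emit:
apply_moves(plan="0 0 0 0 -0.006 0 0;0 0 0 0 -0.012 0 0;0 0 0 0 -0.017 0 0;0 0 0 0 -0.021 0 0;0 0 0 0 -0.024 0 0;0 0 0 0 -0.024 0 0")

```text
time: 4.15
tcp_pos: [468.5, -55.0, 85.5]
tool_rot: [0.017, 0.964, -0.064, 0.259]
contact_force: [0.3, -1.3, 5.7]
grip_width: 29.5
gripper_force: 41.0
```

Emit:
apply_moves(plan="0 0 0 0 -0.001 0 0;0 0 0 0 -0.002 0 0;0 0 0 0 -0.003 0 0;0 0 0 0 -0.003 0 0")

```text
time: 4.55
tcp_pos: [468.9, -52.3, 85.5]
tool_rot: [0.017, 0.963, -0.064, 0.259]
contact_force: [-0.4, -4.7, 5.5]
grip_width: 29.3
gripper_force: 41.0
```

Emit:
apply_moves(plan="0 0 0 0 -0.001 0 0;0 0 0 0 -0.002 0 0;0 0 0 0 -0.003 0 0;0 0 0 0 -0.003 0 0")

```text
time: 4.95
tcp_pos: [469.4, -49.3, 85.5]
tool_rot: [0.017, 0.963, -0.064, 0.26]
contact_force: [0.4, -3.1, 6.6]
grip_width: 29.6
gripper_force: 41.0
```

Emit:
apply_moves(plan="0 0 0 0 -0.001 0 0;0 0 0 0 -0.002 0 0;0 0 0 0 -0.003 0 0;0 0 0 0 -0.003 0 0")

```text
time: 5.35
tcp_pos: [469.8, -46.3, 85.5]
tool_rot: [0.017, 0.963, -0.064, 0.26]
contact_force: [-0.3, -3.2, 4.3]
grip_width: 29.5
gripper_force: 41.0
```

Emit:
apply_moves(plan="0 0 0 0 -0.001 0 0;0 0 0 0 -0.002 0 0;0 0 0 0 -0.003 0 0;0 0 0 0 -0.003 0 0")

```text
time: 5.75
tcp_pos: [470.2, -43.3, 85.5]
tool_rot: [0.017, 0.963, -0.064, 0.26]
contact_force: [-1.2, -5.5, 5.9]
grip_width: 29.4
gripper_force: 41.0
```

Emit:
apply_moves(plan="0 0 0 0 -0.001 0 0;0 0 0 0 -0.002 0 0;0 0 0 0 -0.002 0 0;0 0 0 0 -0.002 0 0")

```text
time: 6.15
tcp_pos: [470.4, -41.6, 85.5]
tool_rot: [0.017, 0.963, -0.064, 0.26]
contact_force: [-1.7, -6.6, 6.4]
grip_width: 29.6
gripper_force: 41.2
```

Emit:
apply_moves(plan="0 0 0 0 -0.001 0 0;0 0 0 0 -0.0015 0 0;0 0 0 0 -0.002 0 0;0 0 0 0 -0.002 0 0")

```text
time: 6.55
tcp_pos: [470.7, -40.5, 85.8]
tool_rot: [0.018, 0.963, -0.065, 0.26]
contact_force: [-4.4, -18.7, 9.9]
grip_width: 29.5
gripper_force: 43.9
```

```bash
python3 -c "
from h import *
plan([])
im=snap('wrist','w2.png'); cv2.imwrite('pics/w2b.png',cv2.resize(cv2.imread('pics/w2.png')[180:320,120:370],None,fx=3.2,fy=3.2,interpolation=cv2.INTER_CUBIC))
"
```

```text
t 6.55 tcp [470.7 -40.5  85.8] grasp [461.4 -39.2 102. ] F [ -4.4 -18.7   9.9] T [-4.1   0.36 -1.65] w 29.5 43.9
 yaw -0.1348 lean 0.5273
```

The foot meets the stop (18.7 N, after 178 mm of travel, as expected). I back off a little and lift.

Emit:
apply_moves(plan="0 0 0 0 0.0015 0 0;0 0 0 0 0.003 0 0;0 0 0 0 0.003 0 0;0 0 0 0.002 0.003 -0.0035 0;0 0 0 0.005 0.003 -0.0086 0;0 0 0 0.0075 0.003 -0.013 0;0 0 0 0.0126 0.003 -0.0216 0;0 0 0 0.020 0.003 -0.0346 0;0 0 0 0.030 0.003 -0.052 0;0 0 0 0.041 0.003 -0.0705 0;0 0 0 0.041 0.003 -0.0705 0")

```text
time: 7.7
tcp_pos: [461.3, -33.6, 136.2]
tool_rot: [0.028, 0.957, -0.066, 0.28]
contact_force: [0.9, 0.1, -2.9]
grip_width: 29.5
gripper_force: 40.8
```

```bash
python3 -c "
from h import *
plan([((480,129,182),.026),((480,129,146),.026)])
im=snap('side','s3.png'); cv2.imwrite('pics/s3b.png',cv2.resize(cv2.imread('pics/s3.png')[160:310,140:340],None,fx=4,fy=4,interpolation=cv2.INTER_CUBIC))
"
```

```text
t 7.7 tcp [461.3 -33.6 136.2] grasp [451.4 -31.9 151.9] F [ 0.9  0.1 -2.9] T [0.08 0.46 0.04] w 29.5 40.8
 yaw -0.1423 lean 0.5701
[ 0.1017 -0.045  -0.1352] [ 0.0214 -0.1647 -0.0247]
[ 0.1017 -0.045  -0.1352] [ 0.0019 -0.1652  0.0056]
```

View pics/s3b.png

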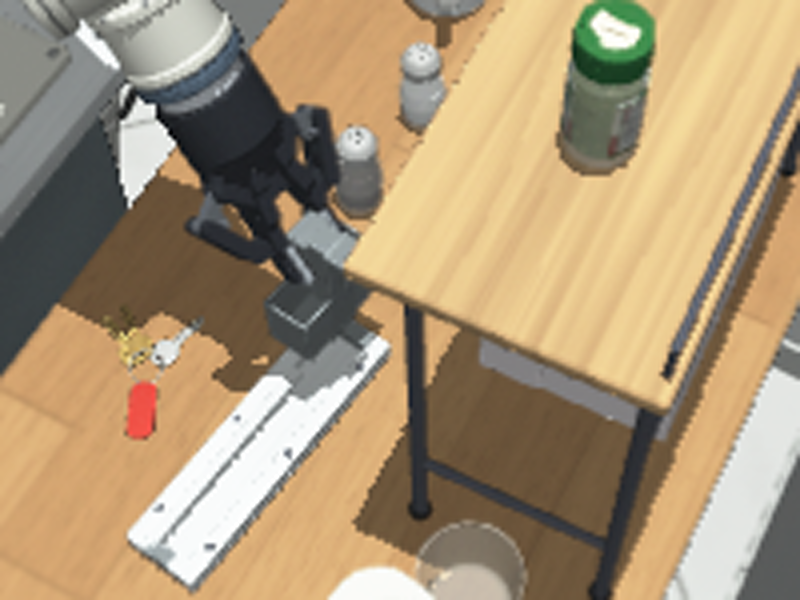

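The holder is out of the rail and held upright, but the arm fell short of the commanded pose; I check the joints.

```bash
python3 -c "
from h import *
plan([((480,129,182),.026)])
o=bot.observe();print(o['joint_positions'].round(3),o['qvel'].round(3))
"
```

```text
t 7.75 tcp [461.7 -33.4 136.2] grasp [451.8 -31.8 151.9] F [-0.5 -0.3 -1.4] T [-0.02  0.44  0.02] w 30.0 40.8
 yaw -0.142 lean 0.5702
[ 0.1017 -0.0451 -0.1348] [ 0.0211 -0.1644 -0.0249]
[-0.06   0.265  2.399  3.714  0.108 -2.081] [-0.013  0.019 -0.009 -0.244  0.004  0.235]
```

```bash
cat > k.py <<'E'
from h import *
import itertools
E=lambda a,t:R.from_euler(a,t).as_matrix()
def Rq(q,C,s4=1,s6=1): return E('z',q[0])@E('y',q[1]+q[2])@E('z',s4*q[3])@E('y',q[4])@E('z',s6*q[5])@C
Q=lambda w:R.from_quat([w[1],w[2],w[3],w[0]]).as_matrix()
q0=np.array([-1.122,.424,1.631,0,1.089,-.019]); M0=tool(.4678,0)
E
python3 - <<'E'
from k import *
np.set_printoptions(precision=3,suppress=True)
o=bot.observe(); M=Q(o['tool_rot'])
for s in itertools.product((1,-1),(1,-1)):
    B=Rq(q0,np.eye(3),*s); C=B.T@M0
    print(s,C.round(2).tolist(), R.from_matrix(Rq(o['joint_positions'],C,*s).T@M).magnitude())
E
```

```text
(1, 1) [[0.0, -1.0, -0.0], [1.0, 0.0, -0.0], [0.0, -0.0, 1.0]] 0.0024073492125504313
(1, -1) [[0.04, -1.0, -0.0], [1.0, 0.04, 0.0], [0.0, -0.0, 1.0]] 2.159140268124667
(-1, 1) [[0.0, -1.0, -0.0], [1.0, 0.0, -0.0], [0.0, -0.0, 1.0]] 1.1454340412835737
(-1, -1) [[0.04, -1.0, -0.0], [1.0, 0.04, 0.0], [0.0, -0.0, 1.0]] 2.9839420785827806
```

Emit:
apply_moves(plan="0 0.1 0 0.007 0 -0.010 0;0 0.1 0 0.0135 0 -0.021 0;0 0.1 0 0.0135 0 -0.021 0")

```text
time: 8.05
tcp_pos: [461.8, -33.3, 161.0]
tool_rot: [0.031, 0.942, -0.064, 0.328]
contact_force: [0.1, -0.2, -2.5]
grip_width: 29.6
gripper_force: 40.8
```

Run:
```python
from k import *
np.set_printoptions(precision=3,suppress=True)
plan([]); o=bot.observe(); print(o['joint_positions'],o['qvel'])
S=[([281.616,-557.326,230.543],[-1.122,.424,1.631,0,1.089,-.019],M0),([461.7,-33.4,136.2],[-.06,.265,2.399,3.714,.108,-2.081],tool(-.142,.5702)),(o['tcp_pos'],o['joint_positions'],Q(o['tool_rot']))]
# unknown: h,L1,L2,Lt  (a=0)
A=[];b=[]
for p,q,M in S:
    e=np.array([np.cos(q[0]),np.sin(q[0]),0]); A.append([0,np.sin(q[1]),np.sin(q[1]+q[2]),M[:,2]@e]); b.append(e@np.array(p))
    A.append([1,np.cos(q[1]),np.cos(q[1]+q[2]),M[2,2]]); b.append(p[2]); print('lat',np.array(p)@[-e[1],e[0],0]-350*0, M[:,2]@np.array([-e[1],e[0],0]))
x,r,k,s=np.linalg.lstsq(np.array(A),np.array(b),rcond=None); print(x,np.array(A)@x-b,s)
```

```text
t 8.05 tcp [461.8 -33.3 161. ] grasp [450.3 -31.4 175.7] F [ 0.1 -0.2 -2.5] T [ 0.11  0.51 -0.02] w 29.6 40.8
 yaw -0.1417 lean 0.6705
[-0.054  0.216  2.443  3.493  0.197 -1.857] [-0.005  0.029 -0.02   0.024  0.005 -0.016]
lat 11.914197960503799 0.0
lat -5.654516242276248 -0.04421404618205565
lat -8.3944493021358 -0.06742341960842471
[  8.813 676.731 389.203 212.517] [-1.446  1.384  7.595  1.172 -6.018 -2.556] [3.162 1.258 0.632 0.104]
```

Emit:
apply_moves(plan="0 0 0 0.012 0 -0.003 0;0 0 0 0.027 0 -0.006 0;0 0 0 0.042 0 -0.010 0;0 0 0 0.055 0 -0.013 0;0 0 0 0.0624 0 -0.0143 0;0 0 0 0.0624 0 -0.0143 0")

```text
time: 8.65
tcp_pos: [501.1, -33.1, 198.1]
tool_rot: [0.039, 0.939, -0.063, 0.336]
contact_force: [-0.7, -0.7, -1.5]
grip_width: 29.3
gripper_force: 40.8
```

```bash
cat >> k.py <<'E'
C0=np.array([[0,-1,0],[1,0,0],[0,0,1.]])
def rows(steps,Lt=212,dw=None):
    "steps: (j4,j5); wrist centre fixed (+dw)"
    o=bot.observe(); q=o['joint_positions']; M=Q(o['tool_rot']); print(q.round(3))
    for i,(j4,j5) in enumerate(steps):
        T=Rq(np.r_[q[:3],j4,j5,q[5]+q[3]-j4],C0)
        d=Lt*(T[:,2]-M[:,2])
        print(' '.join('%.4g'%v for v in np.r_[R.from_matrix(M.T@T).as_rotvec().round(3),(M.T@d/1000).round(4)]),'0;',end='')
E
python3 - <<'E'
from k import *
plan([]); q=bot.observe()['joint_positions']
n=16; rows([(q[3]*(1-t),q[4]+(.17-q[4])*t) for t in np.arange(1,n+1)/n])
E
```

```text
t 8.65 tcp [501.1 -33.1 198.1] grasp [489.4 -30.9 212.5] F [-0.7 -0.7 -1.5] T [ 0.03  0.5  -0.01] w 29.3 40.8
 yaw -0.1441 lean 0.6884
[-0.034  0.161  2.352  4.181  0.108 -2.542]
0.016 0.024 0.002 0.0051 -0.0035 -0.0001 0;0.039 0.043 0.003 0.0092 -0.0083 -0.0004 0;0.067 0.057 0.005 0.012 -0.0142 -0.0008 0;0.099 0.062 0.006 0.0132 -0.0208 -0.0014 0;0.131 0.059 0.007 0.0126 -0.0277 -0.0022 0;0.163 0.048 0.007 0.0101 -0.0344 -0.0031 0;0.192 0.027 0.007 0.0059 -0.0404 -0.004 0;0.215 -0.001 0.007 0 -0.0452 -0.0049 0;0.23 -0.034 0.006 -0.0071 -0.0483 -0.0057 0;0.236 -0.072 0.004 -0.015 -0.0496 -0.0064 0;0.232 -0.111 0.002 -0.0231 -0.0487 -0.007 0;0.218 -0.148 0 -0.031 -0.0456 -0.0073 0;0.193 -0.181 -0.002 -0.0379 -0.0405 -0.0074 0;0.161 -0.207 -0.004 -0.0435 -0.0336 -0.0072 0;0.121 -0.224 -0.006 -0.0471 -0.0253 -0.0069 0;0.078 -0.231 -0.008 -0.0485 -0.0161 -0.0063 0;
```

Run:
```python
from k import *
q=bot.observe()['joint_positions']
n=12; rows([(q[3]-.18*i,min(.2,q[4]+.02*i)) for i in range(1,n+1)])
```

```text
[-0.034  0.161  2.352  4.181  0.108 -2.542]
-0.002 0.029 0.001 0.0062 0.0004 -0.0001 0;0.004 0.06 0.003 0.0128 -0.0009 -0.0004 0;0.019 0.092 0.005 0.0194 -0.004 -0.0009 0;0.042 0.121 0.007 0.0256 -0.0089 -0.0017 0;0.075 0.138 0.008 0.0292 -0.0157 -0.0026 0;0.111 0.137 0.01 0.0291 -0.0232 -0.0033 0;0.146 0.13 0.01 0.0276 -0.0306 -0.0041 0;0.18 0.117 0.011 0.0248 -0.0376 -0.0049 0;0.21 0.098 0.011 0.0209 -0.044 -0.0057 0;0.237 0.074 0.011 0.0158 -0.0496 -0.0065 0;0.259 0.045 0.01 0.0098 -0.0541 -0.0073 0;0.275 0.013 0.009 0.0031 -0.0575 -0.008 0;
```

Emit:
apply_moves(plan="-0.002 0.029 0.001 0.006 0 0 0;0.004 0.060 0.003 0.013 -0.001 0 0;0.019 0.092 0.005 0.019 -0.004 -0.001 0;0.042 0.121 0.007 0.026 -0.009 -0.002 0;0.075 0.138 0.008 0.029 -0.016 -0.003 0;0.111 0.137 0.010 0.029 -0.023 -0.003 0;0.146 0.130 0.010 0.028 -0.031 -0.004 0;0.180 0.117 0.011 0.025 -0.038 -0.005 0;0.210 0.098 0.011 0.021 -0.044 -0.006 0;0.237 0.074 0.011 0.016 -0.050 -0.0065 0;0.259 0.045 0.010 0.010 -0.054 -0.007 0;0.275 0.013 0.009 0.003 -0.0575 -0.008 0")

```text
time: 9.85
tcp_pos: [505.0, 24.4, 203.2]
tool_rot: [-0.092, 0.934, -0.02, 0.346]
contact_force: [0.7, 0.1, -1.7]
grip_width: 29.9
gripper_force: 40.8
```

Run:
```python
from k import *
plan([]);q=bot.observe()['joint_positions']
n=12; rows([(max(0,q[3]-.18*i),.2) for i in range(1,n+1)])
```

```text
t 9.85 tcp [505.   24.4 203.2] grasp [492.8  21.4 217.1] F [ 0.7  0.1 -1.7] T [-0.15  0.52 -0.02] w 29.9 40.8
 yaw 0.0268 lean 0.7114
[-0.113  0.166  2.359  1.912  0.246 -0.336]
-0.035 -0.05 0.004 -0.0105 0.0073 -0.0004 0;-0.032 -0.085 0.009 -0.0181 0.0068 -0.0009 0;-0.036 -0.121 0.013 -0.0256 0.0075 -0.0017 0;-0.047 -0.155 0.016 -0.0328 0.0096 -0.0028 0;-0.063 -0.187 0.019 -0.0394 0.0129 -0.0041 0;-0.085 -0.215 0.022 -0.0454 0.0173 -0.0056 0;-0.111 -0.239 0.023 -0.0504 0.0227 -0.0073 0;-0.142 -0.258 0.024 -0.0543 0.0289 -0.0091 0;-0.175 -0.272 0.025 -0.057 0.0358 -0.011 0;-0.21 -0.279 0.024 -0.0585 0.043 -0.0128 0;-0.233 -0.28 0.023 -0.0586 0.0476 -0.0139 0;-0.233 -0.28 0.023 -0.0586 0.0476 -0.0139 0;
```

Emit:
apply_moves(plan="-0.035 -0.050 0.004 -0.010 0.007 0 0;-0.032 -0.085 0.009 -0.018 0.007 -0.001 0;-0.036 -0.121 0.013 -0.026 0.0075 -0.002 0;-0.047 -0.155 0.016 -0.033 0.010 -0.003 0;-0.063 -0.187 0.019 -0.039 0.013 -0.004 0;-0.085 -0.215 0.022 -0.045 0.017 -0.006 0;-0.111 -0.239 0.023 -0.050 0.023 -0.007 0;-0.142 -0.258 0.024 -0.054 0.029 -0.009 0;-0.175 -0.272 0.025 -0.057 0.036 -0.011 0;-0.210 -0.279 0.024 -0.0585 0.043 -0.013 0;-0.233 -0.280 0.023 -0.0586 0.0476 -0.014 0;-0.233 -0.280 0.023 -0.0586 0.0476 -0.014 0")

```text
time: 11.05
tcp_pos: [452.9, -18.7, 167.5]
tool_rot: [0.011, 0.977, -0.058, 0.207]
contact_force: [-0.1, 0.4, -2.2]
grip_width: 29.7
gripper_force: 40.8
```

Run:
```python
from k import *
plan([((480,129,200),.026)],lean=.45);print(bot.observe()['joint_positions'].round(3))
```

```text
t 11.05 tcp [452.9 -18.7 167.5] grasp [445.4 -17.8 184.6] F [-0.1  0.4 -2.2] T [0.08 0.29 0.01] w 29.7 40.8
 yaw -0.1183 lean 0.4174
[ 0.0588  0.0324 -0.1318] [ 0.0222 -0.1511 -0.007 ]
[-0.051  0.156  2.307 -0.098  0.263  1.728]
```

Emit:
apply_moves(plan="0.01 0.005 -0.022 0.004 -0.025 -0.001 0;0.02 0.011 -0.044 0.007 -0.050 -0.002 0;0.03 0.016 -0.066 0.011 -0.075 -0.0035 0;0.04 0.022 -0.088 0.015 -0.100 -0.005 0;0.05 0.027 -0.110 0.018 -0.125 -0.006 0;0.059 0.032 -0.132 0.022 -0.151 -0.007 0;0.059 0.032 -0.132 0.022 -0.151 -0.007 0;0.059 0.032 -0.132 0.022 -0.151 -0.007 0")

```text
time: 11.85
tcp_pos: [489.0, 129.3, 184.0]
tool_rot: [-0.004, 0.975, 0.012, 0.223]
contact_force: [-0.5, -0.2, -1.9]
grip_width: 29.7
gripper_force: 40.8
```

Run:
```python
from k import *
plan([((490,129,165),.026),((500,129,147),.026)],lean=.526);print(bot.observe()['joint_positions'].round(3))
im=snap('wrist','w4.png'); cv2.imwrite('pics/w4b.png',cv2.resize(cv2.imread('pics/w4.png'),(800,600)))
```

```text
t 11.85 tcp [489.  129.3 184. ] grasp [480.8 129.1 200.8] F [-0.5 -0.2 -1.9] T [-0.06  0.33 -0.03] w 29.7 40.8
 yaw 0.0241 lean 0.4508
[-0.0011  0.0752 -0.0027] [-0.0059  0.0004  0.0362]
[-0.0011  0.0752 -0.0027] [-0.0048  0.0007  0.0567]
[ 0.306  0.194  2.206 -0.38   0.327  2.188]
```

View pics/w4b.png

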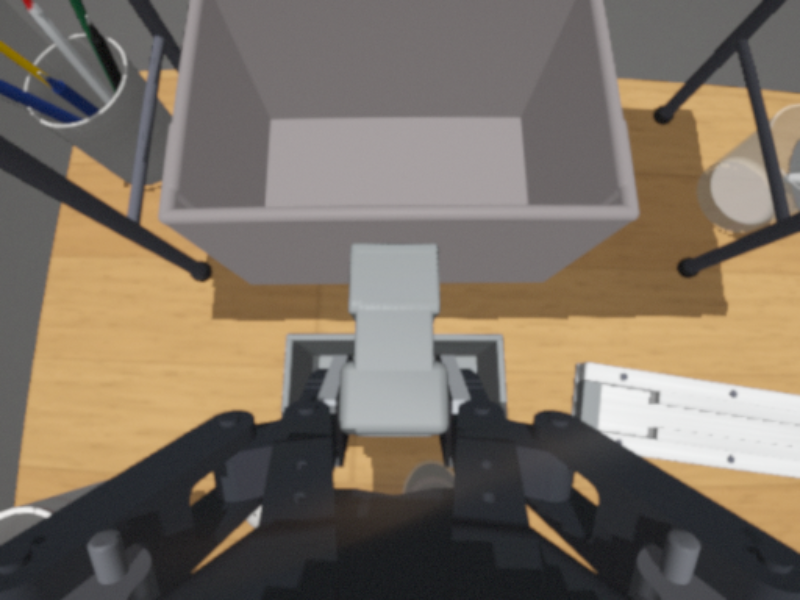

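The wrist camera sees the basin squarely. The near rim's bead runs from (162,213) to (636,212), with its lower/outer edge at row ≈219. The holder is centred on it, well gripped.

Run:
```python
from k import *
np.set_printoptions(precision=1,suppress=True)
w=lambda u,v,z:atz('w4.png',u*.64,v*.64,z)
for u,v,z in((162,220,146),(636,218,146),(162,206,149),(636,205,149),(350,246,216),(438,246,216),(248,283,0),(546,282,0)): print(u,v,w(u,v,z))
```

```text
162 220 [563.8 248.2 146. ]
636 218 [570.6   8.4 146. ]
162 206 [570.1 247.5 149. ]
636 205 [576.3   9.5 149. ]
350 246 [528.4 143.6 216. ]
438 246 [529.1 115.9 216. ]
248 283 [565.9 254.4   0. ]
546 282 [572.9   2.8   0. ]
```

Emit:
apply_moves(plan="-0.001 0.04 0 -0.003 0 0.012 0;-0.001 0.075 0 -0.006 0 0.024 0;-0.001 0.075 0 -0.006 0 0.0362 0;-0.001 0.075 0 -0.005 0 0.046 0;-0.001 0.075 0 -0.005 0 0.0567 0;-0.001 0.075 0 -0.005 0 0.0567 0")

```text
time: 12.5
tcp_pos: [516.1, 124.6, 142.4]
tool_rot: [-0.011, 0.968, 0.011, 0.25]
contact_force: [-0.1, -0.2, -2.5]
grip_width: 29.3
gripper_force: 40.8
```

Run:
```python
from k import *
plan([((x,129,146),.028) for x in (510,516,522,528)],lean=.526);print(bot.observe()['joint_positions'].round(3))
```

```text
t 12.5 tcp [516.1 124.6 142.4] grasp [507.1 124.2 158.8] F [-0.1 -0.2 -2.5] T [-0.01  0.35  0.05] w 29.3 40.8
 yaw 0.0263 lean 0.5049
[-0.0122  0.0211 -0.0089] [-0.0032 -0.0043  0.0127]
[-0.0122  0.0211 -0.0089] [ 0.0021 -0.0042  0.0156]
[-0.0122  0.0211 -0.0089] [ 0.0073 -0.004   0.0185]
[-0.0122  0.0211 -0.0089] [ 0.0126 -0.0039  0.0214]
[ 0.275  0.315  2.217 -0.75   0.156  2.541]
```

Run:
```python
from k import *
plan([((505,108,149),.035),((510,108,148),.035)],lean=.455)
```

```text
t 12.5 tcp [516.1 124.6 142.4] grasp [507.1 124.2 158.8] F [-0.1 -0.2 -2.5] T [-0.01  0.35  0.05] w 29.3 40.8
 yaw 0.0263 lean 0.5049
[-0.0093 -0.0499 -0.0147] [-0.0078  0.0164  0.0071]
[-0.0093 -0.0499 -0.0147] [-0.0039  0.0166  0.0104]
```

Emit:
apply_moves(plan="-0.005 -0.025 -0.007 -0.004 0.008 0.002 0;-0.009 -0.050 -0.015 -0.008 0.0164 0.005 0;-0.009 -0.050 -0.015 -0.008 0.0164 0.0071 0;-0.009 -0.050 -0.015 -0.008 0.0164 0.0071 0")

```text
time: 12.9
tcp_pos: [512.3, 108.7, 132.8]
tool_rot: [-0.004, 0.974, 0.018, 0.226]
contact_force: [0.1, -0.6, -1.7]
grip_width: 29.3
gripper_force: 40.8
```

Run:
```python
from k import *
plan([((x,108,148),.035) for x in (510,516,522)],lean=.455);print(bot.observe()['joint_positions'].round(3))
```

```text
t 12.9 tcp [512.3 108.7 132.8] grasp [504.1 108.4 149.6] F [ 0.1 -0.6 -1.7] T [-0.07  0.32 -0.  ] w 29.3 40.8
 yaw 0.0368 lean 0.4563
[-0.0007 -0.0013  0.0016] [0.0046 0.0006 0.004 ]
[-0.0007 -0.0013  0.0016] [0.01   0.0008 0.0067]
[-0.0007 -0.0013  0.0016] [0.0153 0.0011 0.0093]
[ 0.237  0.327  2.208 -0.51   0.18   2.254]
```

Emit:
apply_moves(plan="0 0 0 0.0046 0 0.004 0;0 0 0 0.0075 0 0.0055 0;0 0 0 0.010 0 0.0067 0;0 0 0 0.010 0 0.0067 0;0 0 0 0.010 0 0.0067 0")

```text
time: 13.4
tcp_pos: [523.8, 109.2, 131.1]
tool_rot: [-0.004, 0.974, 0.019, 0.226]
contact_force: [-0.0, 0.0, -1.9]
grip_width: 29.6
gripper_force: 40.8
```

Emit:
apply_moves(plan="0 0 0 0.0004 0 0.0002 0;0 0 0 0.0009 0 0.0004 0;0 0 0 0.0013 0 0.0007 0;0 0 0 0.0018 0 0.0009 0;0 0 0 0.0018 0 0.0009 0")

```text
time: 13.9
tcp_pos: [526.0, 109.3, 131.1]
tool_rot: [-0.004, 0.974, 0.019, 0.226]
contact_force: [-0.9, 0.1, -1.6]
grip_width: 29.7
gripper_force: 40.8
```

Emit:
apply_moves(plan="0 0 0 0.0004 0 0.0002 0;0 0 0 0.0009 0 0.0004 0;0 0 0 0.0013 0 0.0007 0;0 0 0 0.0018 0 0.0009 0;0 0 0 0.0018 0 0.0009 0")

```text
time: 14.4
tcp_pos: [528.0, 109.4, 131.1]
tool_rot: [-0.004, 0.974, 0.019, 0.226]
contact_force: [-0.8, -0.4, -1.8]
grip_width: 29.6
gripper_force: 40.8
```

Emit:
apply_moves(plan="0 0 0 0.0004 0 0.0002 0;0 0 0 0.0009 0 0.0004 0;0 0 0 0.0013 0 0.0007 0;0 0 0 0.0013 0 0.0007 0")

```text
time: 14.8
tcp_pos: [529.4, 109.4, 131.0]
tool_rot: [-0.004, 0.974, 0.019, 0.226]
contact_force: [0.3, 0.5, -2.3]
grip_width: 29.3
gripper_force: 40.8
```

Grasp x is now about 521; contact is expected soon.

Emit:
apply_moves(plan="0 0 0 0.0004 0 0.0002 0;0 0 0 0.0009 0 0.0004 0;0 0 0 0.0009 0 0.0004 0;0 0 0 0.0009 0 0.0004 0")

```text
time: 15.2
tcp_pos: [529.7, 109.3, 130.8]
tool_rot: [-0.004, 0.974, 0.019, 0.225]
contact_force: [-6.3, 1.4, 2.1]
grip_width: 29.4
gripper_force: 41.5
```

Emit:
apply_moves(plan="0 0 0 0.0004 0 0.0002 0;0 0 0 0.0009 0 0.0004 0;0 0 0 0.0009 0 0.0004 0;0 0 0 0.0009 0 0.0004 0")

```text
time: 15.6
tcp_pos: [529.8, 109.3, 130.7]
tool_rot: [-0.004, 0.974, 0.019, 0.225]
contact_force: [-12.1, 0.7, 6.5]
grip_width: 29.3
gripper_force: 42.6
```

Emit:
apply_moves(plan="0 0 0 -0.0018 0 -0.0009 0;0 0 0 -0.0036 0 -0.0018 0;0 0 0 -0.0036 0 -0.0018 0;0 0 0 -0.0014 0 -0.0063 0;0 0 0 0.0008 0 -0.0108 0;0 0 0 0.0043 0 -0.018 0;0 0 0 0.0052 0 -0.0198 0;0 0 0 0.0052 0 -0.0198 0")

```text
time: 16.4
tcp_pos: [527.7, 109.4, 151.7]
tool_rot: [-0.004, 0.974, 0.019, 0.226]
contact_force: [0.3, -0.2, -1.3]
grip_width: 29.5
gripper_force: 40.9
```

Run:
```python
from k import *
plan([((536.5,109,168),.032),((536.5,109,160),.032),((535.2,109,140),.032)],lean=.455);print(bot.observe()['joint_positions'].round(3))
im=snap('wrist','w5.png'); cv2.imwrite('pics/w5b.png',cv2.resize(im[100:300,70:440,::-1],None,fx=2.16,fy=2.16,interpolation=cv2.INTER_CUBIC))
```

```text
t 16.4 tcp [527.7 109.4 151.7] grasp [519.5 109.1 168.5] F [ 0.3 -0.2 -1.3] T [0.04 0.33 0.07] w 29.5 40.9
 yaw 0.0382 lean 0.4568
[-0.0023 -0.0018  0.0058] [0.015  0.0008 0.0079]
[-0.0023 -0.0018  0.0058] [0.0115 0.0008 0.0151]
[-0.0023 -0.0018  0.0058] [0.0015 0.0007 0.0325]
[ 0.229  0.303  2.168 -0.368  0.236  2.101]
```

View pics/w5b.png

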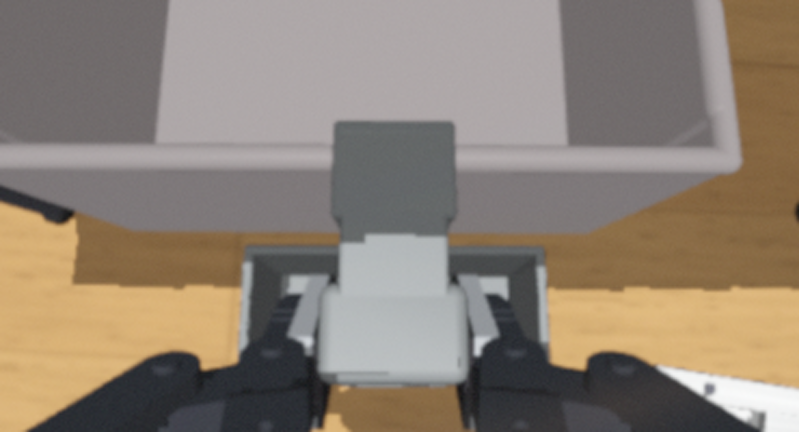

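The hook strap is square to the rim and above it; the lip is clear. Next: advance, then descend slowly.

Emit:
apply_moves(plan="0 0 0 0.004 0 0.002 0;0 0 0 0.008 0 0.004 0;0 0 0 0.012 0 0.006 0;0 0 0 0.015 0 0.0075 0;0 0 0 0.015 0 0.0075 0;0 0 0 0.0133 0 0.011 0;0 0 0 0.0115 0 0.0147 0;0 0 0 0.0102 0 0.0173 0;0 0 0 0.009 0 0.020 0;0 0 0 0.0075 0 0.0225 0;0 0 0 0.0075 0 0.0225 0")

```text
time: 17.55
tcp_pos: [543.6, 109.9, 133.7]
tool_rot: [-0.004, 0.974, 0.019, 0.225]
contact_force: [0.2, -0.1, -1.6]
grip_width: 29.4
gripper_force: 40.9
```

Run:
```python
from k import *
plan([((535.2,109,z),.032) for z in (140,135,131,129)],lean=.455)
```

```text
t 17.55 tcp [543.6 109.9 133.7] grasp [535.4 109.6 150.5] F [ 0.2 -0.1 -1.6] T [-0.01  0.39 -0.02] w 29.4 40.9
 yaw 0.0384 lean 0.4546
[-0.002   0.0004  0.0062] [-0.0048  0.0006  0.0093]
[-0.002   0.0004  0.0062] [-0.007   0.0006  0.0138]
[-0.002   0.0004  0.0062] [-0.0087  0.0006  0.0174]
[-0.002   0.0004  0.0062] [-0.0096  0.0006  0.0192]
```

Emit:
apply_moves(plan="0 0 0 -0.0011 0 0.0022 0;0 0 0 -0.0022 0 0.0045 0;0 0 0 -0.0033 0 0.0067 0;0 0 0 -0.0033 0 0.0067 0")

```text
time: 17.95
tcp_pos: [543.7, 109.9, 126.4]
tool_rot: [-0.004, 0.974, 0.019, 0.226]
contact_force: [0.6, -0.4, -1.2]
grip_width: 29.9
gripper_force: 40.9
```

Emit:
apply_moves(plan="0 0 0 -0.0009 0 0.0018 0;0 0 0 -0.0018 0 0.0036 0;0 0 0 -0.0026 0 0.0054 0;0 0 0 -0.0033 0 0.0067 0;0 0 0 -0.0033 0 0.0067 0")

```text
time: 18.45
tcp_pos: [543.7, 109.9, 119.0]
tool_rot: [-0.004, 0.974, 0.019, 0.226]
contact_force: [-0.4, -0.2, -2.4]
grip_width: 29.5
gripper_force: 40.9
```

Run:
```python
from k import *
plan([((535,109,131),.032)],lean=.455);print(bot.observe()['joint_positions'].round(3))
```

```text
t 18.45 tcp [543.7 109.9 119. ] grasp [535.5 109.6 135.8] F [-0.4 -0.2 -2.4] T [-0.02  0.36  0.05] w 29.5 40.9
 yaw 0.0384 lean 0.4551
[-0.002  -0.0001  0.0061] [-0.0026  0.0006  0.0041]
[ 0.222  0.39   2.15  -0.491  0.173  2.22 ]
```

Emit:
apply_moves(plan="0 0 0 -0.0005 0 0.0009 0;0 0 0 -0.0009 0 0.0018 0;0 0 0 -0.0013 0 0.0027 0;0 0 0 -0.0013 0 0.0027 0")

```text
time: 18.85
tcp_pos: [543.8, 109.9, 116.2]
tool_rot: [-0.004, 0.974, 0.019, 0.226]
contact_force: [-0.6, -0.5, -1.5]
grip_width: 29.4
gripper_force: 40.9
```

Emit:
apply_moves(plan="0 0 0 -0.0005 0 0.0009 0;0 0 0 -0.0007 0 0.0014 0;0 0 0 -0.0007 0 0.0014 0")

```text
time: 19.15
tcp_pos: [543.8, 109.9, 114.6]
tool_rot: [-0.004, 0.974, 0.019, 0.226]
contact_force: [0.4, 0.4, -2.1]
grip_width: 29.2
gripper_force: 40.9
```

Emit:
apply_moves(plan="0 0 0 -0.0005 0 0.0009 0;0 0 0 -0.0005 0 0.0009 0;0 0 0 -0.0005 0 0.0009 0")

```text
time: 19.45
tcp_pos: [544.0, 110.0, 114.2]
tool_rot: [-0.004, 0.974, 0.019, 0.226]
contact_force: [-3.4, -0.5, 4.6]
grip_width: 29.8
gripper_force: 41.8
```

The strap bears on the rim (6 N) at the expected height. I ease off and open.

Emit:
apply_moves(plan="0 0 0 0 0 -0.0006 0;0 0 0 0 0 -0.0006 0;0 0 0 0 0 -0.0006 0.2;0 0 0 0 0 -0.0006 0.45;0 0 0 0 0 -0.0006 0.6;0 0 0 0 0 -0.0006 0.8;0 0 0 0 0 -0.0006 0.8;0 0 0 0 0 -0.0006 0.8;0 0 0 0 0 -0.0006 0.8;0 0 0 0 0 -0.0006 0.8", grip_force=20)

```text
time: 20.45
tcp_pos: [543.6, 110.0, 114.2]
tool_rot: [-0.004, 0.974, 0.019, 0.226]
contact_force: [0.7, 0.0, 0.5]
grip_width: 68.6
gripper_force: 0.0
```

Run:
```python
from k import *
plan([((505,109,170),.03),((445,105,200),.03)],lean=.455);print(bot.observe()['joint_positions'].round(3))
im=snap('wrist','w6.png'); cv2.imwrite('pics/w6b.png',cv2.resize(im[100:300,70:440,::-1],None,fx=2.16,fy=2.16,interpolation=cv2.INTER_CUBIC))
```

```text
t 20.45 tcp [543.6 110.  114.2] grasp [535.3 109.7 131. ] F [0.7 0.  0.5] T [-0.02  0.21  0.02] w 68.6 0.0
 yaw 0.0384 lean 0.4556
[-0.003  -0.0006  0.0078] [-0.0101 -0.0004 -0.0483]
[-0.003  -0.0006  0.0078] [-0.0509  0.0013 -0.1017]
[ 0.222  0.401  2.153 -0.529  0.161  2.259]
```

View pics/w6b.png

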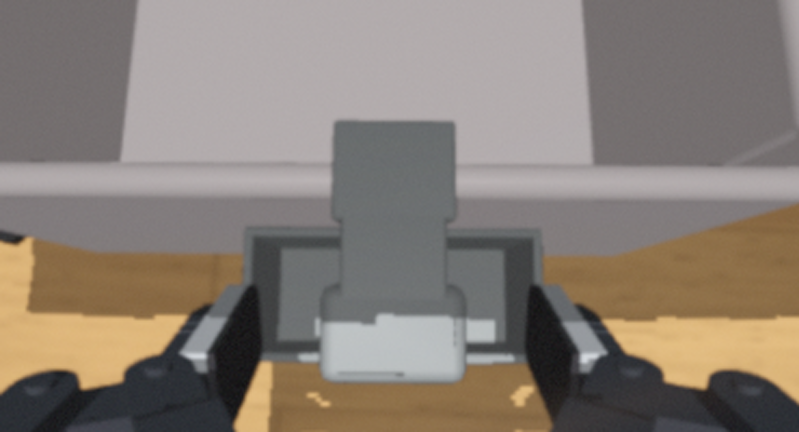

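The holder hangs free on the rim and the fingers are clear of it on both sides. I retract along the tool axis.

Emit:
apply_moves(plan="0 0 0 0 0 -0.008 0.8;0 0 0 0 0 -0.020 0.8;0 0 0 0 0 -0.035 0.8;0 0 0 0 0 -0.050 0.8;0 0 0 0 0 -0.065 0.8;0 0 0 0 0 -0.080 0.8;0 0 0 -0.010 0 -0.090 0.8;0 0 0 -0.020 0 -0.100 0.8;0 0 0 -0.020 0 -0.100 0.8;0 0 0 -0.020 0 -0.100 0.8;0 0 0 -0.020 0 -0.100 0.8")

```text
time: 21.6
tcp_pos: [481.9, 107.7, 195.0]
tool_rot: [-0.004, 0.974, 0.019, 0.226]
contact_force: [-0.3, -0.2, 1.3]
grip_width: 68.1
gripper_force: 0.0
```

Run:
```python
from k import *
plan([]);print(bot.observe()['joint_positions'].round(3))
im=snap('wrist','w7.png'); cv2.imwrite('pics/w7b.png',cv2.resize(im[:,:,::-1],(800,600)))
```

```text
t 21.6 tcp [481.9 107.7 195. ] grasp [473.6 107.4 211.8] F [-0.3 -0.2  1.3] T [ 0.    0.22 -0.01] w 68.1 0.0
 yaw 0.0385 lean 0.4554
[ 0.253  0.151  2.227 -0.295  0.331  2.044]
```

View pics/w7b.png

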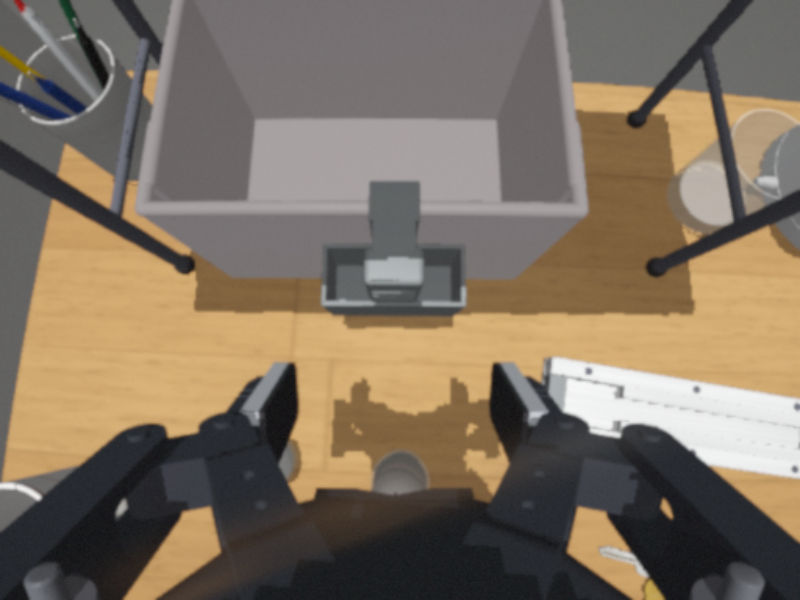

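The holder hangs square on the near rim at column ≈395. The rim's middle is at ≈362, so it is about 18 mm off centre, within the 45 mm limit. The gripper is well clear.

```bash
python3 -c "
from bench import bot
print(bot.hand_in())"
```

```text
the job is handed in; nothing more can be done
None
```

The holder was slid to the stop, lifted out and hung by its hook on the basin's near rim about 18 mm right of the middle, and the job is handed in with the gripper clear; the rim was felt at up to 12 N, the stated slide force for the basin, and I saw no basin shift but did not measure it.

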